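Release the locked sample drawer with the release pin

ROBOT

A 6-joint arm with a two-finger parallel gripper is mounted at the origin on the work surface; the furniture and walls round the work are solid. World frame = base frame: x ahead of the robot, y to its left, z up, the work surface at z = 0. Lengths are in m, angles in rad, forces in N, time in s.
With the tool pointing down it reaches from about 0.25 to 0.775 m from the base axis. Payload 4 kg.
Tool frame: the origin (TCP) lies at the very end of the fingers, on their centre line; the grasp point (between the pads) lies 19 mm behind it (arm.grip_point_offset is the distance from the TCP to the grasp point, in m); z points along the fingers, y is the line along which they close (so a half turn about z gives the same grasp; the last joint's range is limited). The gripper opens to 94 mm and grips with 3 to 60 N. Pads are 16 mm wide; open, the fingers measure 119 mm over their backs; the gripper's body (75 mm by 177 mm) begins 78 mm behind the grasp point.
Start: joints at [1.205, 0.087, 1.371, -0, 1.684, -0.103], TCP at [0.143, 0.531, 0.206] pointing down, gripper open.
Joint ranges: [-3.1, 3.1], [-0.76, 2.03], [0.27, 2.55], [-1.08, 4.22], [0.17, 2.65], [-2.57, 2.57]. Speed limits (rad/s): [2.79, 2.79, 3.14, 3.14, 3.14, 3.14].

INTERFACE

Orientations are given as a unit quaternion [x, y, z, w].
In Python, from rig import arm, cams gives the robot as it stands.
- The arm moves only by the tool carry_out, never from a script. Its argument "increments" is a list of rows, each a list of 5 numbers: the shift along the tool's x, y, z in m, then the turn about the tool's z in rad, then the opening in per cent of the stroke, from 0 (shut) to 100 (fully open). A call has 1 to 20 rows; each row is the pose to reach, as a shift and turn from the pose commanded when the call began, along the tool's axes at that moment; what a row does not reach only later rows make up. A row lasts 1/8 s, in which the tool goes at most 62.5 mm and 10.7 degrees, less where a joint would pass 70% of its speed; a pose out of reach is approached as far as the arm can. A call with a gripper value outside its range is refused whole. The fingers move at their own pace and stop on an object; "newtons" is the grip in N (left out, the last holds). Time passes only in rows, so rows that repeat a pose let the fingers close. It gives the time, the measured TCP pose, the force, the opening and the grip force at its end, in the units of the state.
- arm.sense(): the state, without advancing time (a new reading comes with each control period).
- cams.snapshot(name): name is "side" or "top" or "wrist"; returns a dict with "pixels" (480x640x3 uint8, blue, green, red), "intrinsics" (3x3 intrinsics, pixels), "k1" (the pictures are not rectified: a ray, as slopes to the right and down, at radius r is drawn at 1 + k1 r^2 times it, then the intrinsics apply), "origin" and "orientation" of the camera in the world. Camera axes: x right, y down, z forward; pixel columns grow to the right and rows downward; lengths in m; the calibration is good to about 2 mm. A picture is of the moment at which its call begins. There is no depth.
- arm.hand_in(): hands the job in; it is judged then, once.
Trained networks look in a picture, given as the dict that the camera call returned (one of the last four; its "shot" number tells which), for a name from the list of things; names that differ only in an ending like _2 or _b are one class to them, and where a whole thing is asked for, a point or a joint stands for the part that bears it (a point fixed in the world has none). Each returns a list of dicts, best first, with "score" (0 to 1); they miss things now and then, are a little off and sometimes report something else, mostly with a low value. They report only what shows in the picture. A call takes as long as a camera call. They do not tell look-alikes from the thing itself.
- cams.look_for(label, picture): "point" ([column, row] in pixels, amid what is visible of it).
- cams.silhouettes(label, picture): "mask" (480x640 bool, what is visible of it) and "point" ([column, row] in pixels, amid what is visible of it).
- cams.pinpoint(label, picture): "point" ([column, row] in pixels: a listed point, or the origin of a listed thing).
The state is a dict: "time_s": time; "q": joint angles; "joint_vel": joint speeds; "joint_efforts": joint torques, N m; "tool_pos": TCP position; "tool_rot": TCP orientation; "wrist_force": force on the tool from outside, world axes, zero at the start; "torque": the same for the moment, N m; "opening": finger opening in m; "gripper_force": force on a finger pad.
Only numpy, scipy, OpenCV 4.12 (cv2) and the standard library are available. Lean on these libraries where they do the work, as an engineer would, in place of code of your own. Each camera call takes 0.05 s, during which the arm holds its last target. There are 200 camera calls.

TASK

The small drawer unit on the bench is locked by a spring catch. Take the release pin out of its holder, feel along the slot in the top of the unit for the small round hole and push the catch down through it with the pin until the drawer springs open, pressing lightly on the unit (never 20 N or more). Then put the pin back upright and fully down in its holder and let go, without disturbing the label roll, the clip box or the bench timer.

Things in the scene. Friction and masses are not known exactly. Their poses are not given: they have to be found in the camera images.
- sample_locker: Grey sheet-metal drawer unit, fixed to the bench: 170 mm deep (x), 166 wide (y), 70 high. Origin at the centre of its underside; -x is the front with the drawer, +z up. Near the rear of its top is a slot, 14 mm wide (x) by 74 mm long (y), its middle 50 mm behind (+x) the origin; the top sheet is 5 mm thick. A flat steel plate closes the slot from below.
- slot (a point): Middle of the slot, on the plate's face 65 mm above the bench, 5 mm below the unit's top; axes as the unit's, y along the slot. The 4 mm plate has one round through hole, 12 mm across, 1 mm chamfer, on the slot's centre line; where along the slot differs each time, up to 21 mm either way from this point: a dark round hole, to be found by eye or by feel.
- catch (a joint): How far the spring catch is pushed down, m: 0 at rest. Its flat round head, 10 mm across, lies under the hole, 5 mm below the plate's face. It gives at about 3 N; about 6 N push it down some 5 to 6 mm, where the drawer is freed; about 9 N at the hard stop at 0.012.
- drawer (a joint): How far the drawer is out, m: 0 shut and caught, up to 0.045 open. A spring drives it out toward the unit's -x by itself within about 0.5 s once the catch has been pushed down.
- release_pin: Release pin, 112 mm long, about 70 g, loose, upright in its holder at the start. Origin at the lower tip; +z up along the pin. Round steel shaft, 8 mm diameter, rounded tip, from 0 to 60 mm; round collar 22 mm across from 60 to 64 mm; black handle from 64 to 112 mm, 24 mm along x, 16 mm along y (grip across y, at about 90 mm). Seated, the collar rests on the holder's top.
- pin_holder: Aluminium block 50 x 50 mm, 66 mm high in all, on a 76 x 60 x 4 mm foot, fixed to the bench. Origin at the centre of its underside, +z up. In the centre of its top is a vertical bore 12 mm across, 60 mm deep, with a 2 mm chamfer; with the pin fully in, the pin's tip is 6 mm above the bench.
- label_roll: White roll of labels lying flat, 68 mm across, 41 mm high; origin at the centre of its underside. To be left alone.
- clip_box: Small clear open box of clips, 56 x 81 x 30 mm; origin at the centre of its underside. To be left alone.
- bench_timer: White bench timer with three keys, 82 x 58 x 22 mm; origin at the centre of its underside. To be left alone.
Mind the look-alikes: they are no part of the job. What is shaped like the release_pin but orange is not meant.

How it is judged:
By the outcome, as a careful person would: the job done as asked, in the order asked, and still so for the second after the job is handed in, with the robot touching nothing.
It also fails if it takes over 72 s, if anything falls off the work surface, if the arm or the gripper's body presses on something with over 40 N, if the wrist force passes 120 N, or if a joint passes its speed limit or range.

## Working session

There is one attempt and no reset: what is moved stays moved. The work goes in short steps, Python scripts to look and compute and a tool call to move; the robot and the scene stay as the last step left them, time stands still between calls to the robot, and variables do not carry over. Pictures are saved under pics/ and viewed, at most 10 in all, crops included, and the job is handed in when it is done.

Besides the shell and the picture viewer there is one more tool, called after ">>>" by a JSON object that holds its "api" and its "payload". carry_out: Moves the arm, as the interface text tells. Its arguments: {"type":"object","properties":{"increments":{"type":"array"},"newtons":{"type":"number"}},"required":["increments"]}

```bash
mkdir -p pics; cat > h.py <<'E'
import numpy as np, cv2
from scipy.spatial.transform import Rotation as R
from rig import arm, cams
def rot(o):
    o=np.array(o); return o if o.shape==(3,3) else R.from_quat(o).as_matrix()
def ray(s,p):
    K=np.array(s["intrinsics"]); d=cv2.undistortPoints(np.array([[p]],float),K,np.array([s["k1"],0,0,0.]))[0,0]
    return np.array(s["origin"]), rot(s["orientation"])@np.array([d[0],d[1],1])
def atz(s,p,z):
    o,d=ray(s,p); return o+d*(z-o[2])/d[2]
def proj(s,X):
    Rm=rot(s["orientation"]); c=Rm.T@(np.array(X)-s["origin"]); K=np.array(s["intrinsics"])
    a=c[:2]/c[2]; a=a*(1+s["k1"]*(a@a)); return K[:2,:2]@a+K[:2,2]
def tri(a,pa,b,pb):
    o1,d1=ray(a,pa);o2,d2=ray(b,pb);t=np.linalg.lstsq(np.c_[d1,-d2],o2-o1,rcond=None)[0]
    return (o1+d1*t[0]+o2+d2*t[1])/2
E
cat > a.py <<'E'
from h import *
np.set_printoptions(precision=4,suppress=True)
S={n:cams.snapshot(n) for n in("top","side")}
for n,s in S.items():
    cv2.imwrite(f"pics/{n}0.png",s["pixels"]); print(n,s["origin"],s["k1"])
    for l,z in [("sample_locker",0),("slot",.065),("release_pin",.006),("pin_holder",0),("label_roll",0),("clip_box",0),("bench_timer",0)]:
        print(l,[(np.round(d["point"],1).tolist(),round(d["score"],2),atz(s,d["point"],z).round(4).tolist()) for d in cams.pinpoint(l,s)[:3]])
print(arm.sense())
E
python3 a.py
```

```text
top [ 0.4515 -0.07    1.0072] -0.10796517885664647
sample_locker [([362.7, 285.0], 0.6, [0.4451, -0.1918, 0.0])]
slot [([360.8, 260.6], 0.75, [0.4896, -0.1803, 0.065])]
release_pin [([233.0, 282.6], 0.54, [0.447, 0.0573, 0.006])]
pin_holder [([231.5, 284.6], 0.97, [0.4431, 0.0609, 0.0])]
label_roll [([202.2, 173.8], 0.56, [0.6583, 0.1235, 0.0])]
clip_box [([256.9, 181.7], 0.71, [0.6439, 0.0159, 0.0])]
bench_timer [([399.0, 161.4], 0.9, [0.6891, -0.2634, 0.0])]
side [0.3589 0.7718 0.6154] -0.16063139111206853
sample_locker [([358.3, 228.8], 0.68, [0.439, -0.1949, 0.0])]
slot [([333.3, 204.4], 0.69, [0.4893, -0.1716, 0.065])]
release_pin [([398.9, 336.1], 0.76, [0.3378, 0.1143, 0.006])]
pin_holder [([337.0, 309.6], 0.69, [0.4442, 0.0629, 0.0])]
label_roll [([210.4, 316.3], 0.64, [0.6464, 0.1218, 0.0])]
clip_box [([233.0, 279.4], 0.84, [0.6395, 0.0186, 0.0])]
bench_timer [([250.5, 198.6], 0.51, [0.6899, -0.271, 0.0])]
{'time_s': 0.8, 'q': array([ 1.2049,  0.0872,  1.3707,  0.    ,  1.6836, -0.1031]), 'joint_vel': array([ 0.0001,  0.0004, -0.0002,  0.0011,  0.0002, -0.0027]), 'joint_efforts': array([  0.0007, -33.9974, -30.2587,   0.0719,   0.0234,   0.    ]), 'tool_pos': array([0.1429, 0.5311, 0.2055]), 'tool_rot': array([0.131 , 0.9914, 0.    , 0.    ]), 'wrist_force': array([ 0.2042, -0.5572,  1.6587]), 'torque': array([-0.0181,  0.0155,  0.0012]), 'gripper_force': 0.0, 'opening': 0.09435844093061412}
```

View pics/top0.png

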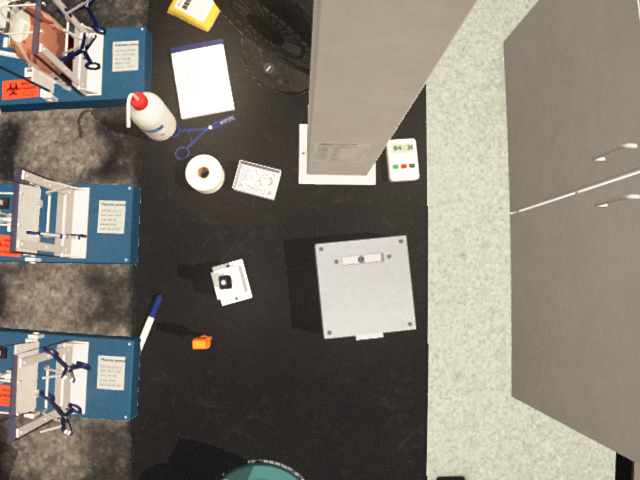

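View pics/side0.png

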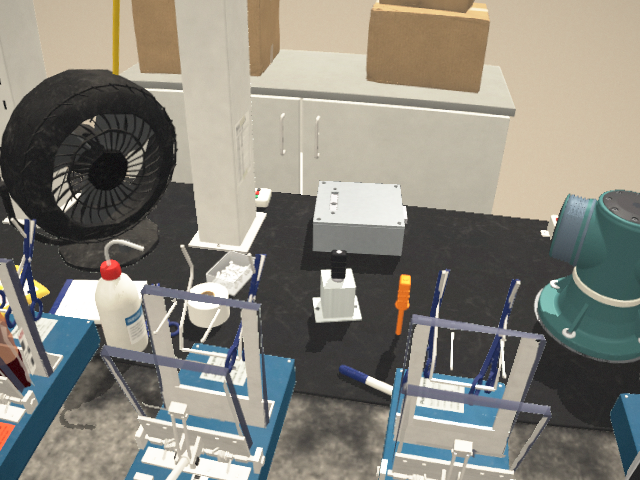

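The two pin candidates are the black-handled pin in the holder (top 228,283; side 339,263) and an orange one standing free (top 202,342; side 403,300). The black one in the aluminium holder fits the description. I'll confirm it in an enlarged crop and get the yaws.

```bash
cat > b.py <<'E'
from h import *
np.set_printoptions(precision=4,suppress=True)
s=cams.snapshot("top");p=s["pixels"]
a=cv2.resize(p[245:325,190:270],(400,400),interpolation=cv2.INTER_CUBIC);b=cv2.resize(p[240:280,330:395],(400,246),interpolation=cv2.INTER_CUBIC)
c=np.zeros((400,800,3),np.uint8);c[:,:400]=a;c[:246,400:]=b;cv2.imwrite("pics/c1.png",c)
for l in("sample_locker","pin_holder","release_pin"):
    for d in cams.silhouettes(l,s)[:2]:
        r=cv2.minAreaRect(np.argwhere(d["mask"])[:,::-1].astype(np.float32)); print(l,d["score"],r)
        for q in cv2.boxPoints(r): print(q,atz(s,q,.07 if l[0]=="s" else 0.004 if l[0]=="p" else .112))
t=cams.snapshot("side")
for d in cams.silhouettes("release_pin",t)[:3]:
    m=np.argwhere(d["mask"]);print(d["score"],m.min(0),m.max(0),d["point"])
for X in([.445,.06,.118],[.445,.06,.07],[.447,.06,.066]): print(proj(s,X),proj(t,X))
for q in [(321,245),(402,241),(329,333),(409,327)]: print(atz(s,q,.07))
E
python3 b.py
```

```text
sample_locker 0.87 ((364.3861389160156, 288.86138916015625), (98.90670013427734, 93.9315185546875), 84.2894058227539)
[312.7327 244.3268] [ 0.5177 -0.0927  0.07  ]
[406.198  234.9802] [ 0.5368 -0.2624  0.07  ]
[416.0396 333.396 ] [ 0.3594 -0.2803  0.07  ]
[322.5743 342.7426] [ 0.3421 -0.1121  0.07  ]
pin_holder 0.66 ((230.50384521484375, 282.1807861328125), (38.67824935913086, 33.85443878173828), 74.74488067626953)
[209.0846 267.977 ] [0.4743 0.1041 0.004 ]
[241.7462 259.0692] [0.4923 0.0417 0.004 ]
[251.9231 296.3846] [0.4212 0.0209 0.004 ]
[219.2615 305.2923] [0.4033 0.083  0.004 ]
pin_holder 0.18 ((368.5426940917969, 335.88409423828125), (6.515460968017578, 27.166156768798828), 83.6598129272461)
[354.683  334.1463] [ 0.3511 -0.1764  0.004 ]
[381.683  331.1463] [ 0.3571 -0.2284  0.004 ]
[382.4024 337.6219] [ 0.3447 -0.2298  0.004 ]
[355.4024 340.6219] [ 0.3388 -0.1779  0.004 ]
release_pin 0.73 ((201.5, 342.0), (14.0, 19.0), 90.0)
[192. 335.] [0.3574 0.1122 0.112 ]
[211. 335.] [0.3579 0.0797 0.112 ]
[211. 349.] [0.3342 0.0793 0.112 ]
[192. 349.] [0.3337 0.1118 0.112 ]
release_pin 0.64 ((225.5, 281.5), (13.0, 13.0), 90.0)
[219. 275.] [0.4601 0.0681 0.112 ]
[232. 275.] [0.4604 0.0458 0.112 ]
[232. 288.] [0.4382 0.0454 0.112 ]
[219. 288.] [0.4379 0.0676 0.112 ]
0.79 [250 330] [281 346] [336.4, 265.5]
0.63 [275 395] [333 410] [401.7, 301.3]
[223.0199 283.9391] [339.4411 250.8031]
[226.9363 283.7949] [338.3142 275.2949]
[227.2677 282.6681] [336.9969 277.1197]
[ 0.5167 -0.1076  0.07  ]
[ 0.5257 -0.2547  0.07  ]
[ 0.3595 -0.1234  0.07  ]
[ 0.3708 -0.2674  0.07  ]
```

View pics/c1.png

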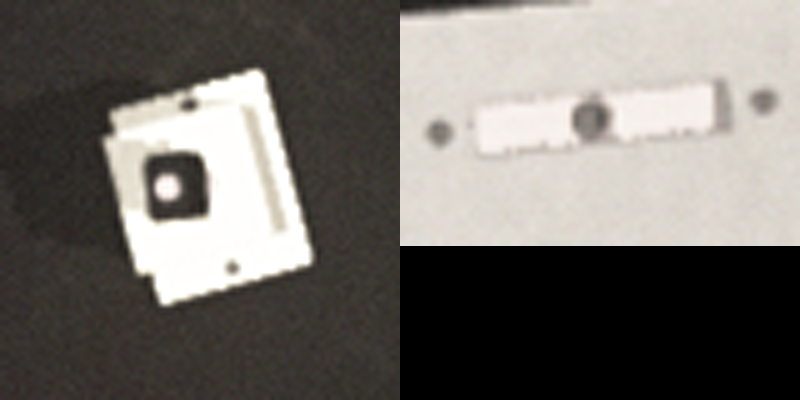

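Confirmed: the crop shows the black handle in the white block (pixel ~225,281 in the top view). The plate hole is dark and round at ~(361,259.5), and the screws lie outside the slot. Now moving above the pin.

>>> {"api": "carry_out", "payload": {"increments": [[0, 0, -0.06, 0, 60], [0, 0, -0.12, 0, 60], [-0.419, -0.377, -0.12, -0.34, 60], [-0.419, -0.377, -0.12, -0.34, 60], [-0.419, -0.377, -0.12, -0.34, 60], [-0.419, -0.377, -0.12, -0.34, 60], [-0.419, -0.377, -0.12, -0.34, 60], [-0.419, -0.377, -0.12, -0.34, 60], [-0.419, -0.377, -0.12, -0.34, 60], [-0.419, -0.377, -0.12, -0.34, 60], [-0.419, -0.377, -0.12, -0.34, 60], [-0.419, -0.377, -0.12, -0.34, 60], [-0.419, -0.377, -0.05, -0.34, 60], [-0.419, -0.377, -0.05, -0.34, 60], [-0.419, -0.377, -0.05, -0.34, 60]]}}

```text
time_s: 2.98
tool_pos: [0.4498, 0.0591, 0.2571]
tool_rot: [-0.039, 0.999, 0.0, 0.001]
wrist_force: [-0.1, 0.3, 1.2]
opening: 0.0563
gripper_force: 0.0
```

```bash
cat > c.py <<'E'
from h import *
np.set_printoptions(precision=4,suppress=True)
s=cams.snapshot("wrist");cv2.imwrite("pics/w1.png",s["pixels"]);print(arm.sense()["tool_pos"],s["origin"])
print(rot(arm.sense()["tool_rot"]))
for l,z in [("sample_locker",0),("slot",.065),("release_pin",.006),("pin_holder",0)]:
    print(l,[(np.round(d["point"],1).tolist(),round(d["score"],2),atz(s,d["point"],z).round(4).tolist()) for d in cams.pinpoint(l,s)[:3]])
print([(d["score"],d["point"],atz(s,d["point"],.1)) for d in cams.look_for("release_pin",s)])
E
python3 c.py
```

```text
[0.4509 0.059  0.259 ] [0.3679 0.052  0.4371]
[[-0.9969 -0.0786  0.0057]
 [-0.0786  0.9969  0.0003]
 [-0.0057 -0.0002 -1.    ]]
sample_locker [([77.2, 179.5], 0.66, [0.4442, -0.1887, 0.0])]
slot [([50.0, 241.9], 0.6, [0.492, -0.1829, 0.065])]
release_pin [([317.3, 204.2], 0.94, [0.4502, 0.0588, 0.006]), ([368.4, 95.8], 0.67, [0.3422, 0.0989, 0.006])]
pin_holder [([319.9, 204.5], 0.82, [0.4514, 0.0615, 0.0])]
[(0.94, [382.1, 89.7], array([0.3426, 0.0983, 0.1   ])), (0.68, [318.3, 221.7], array([0.4463, 0.0592, 0.1   ]))]
```

View pics/w1.png

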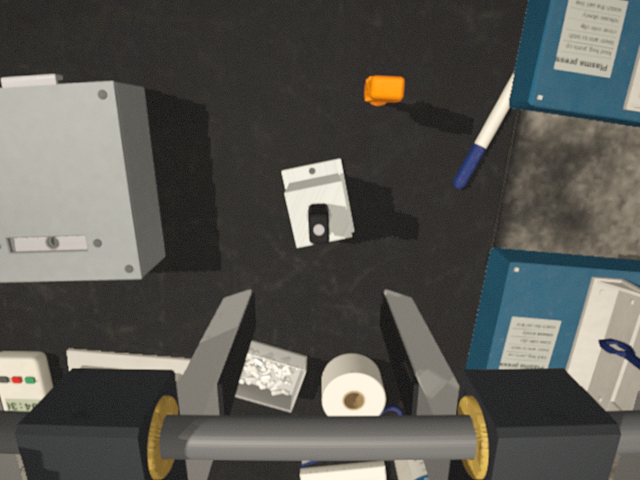

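The wrist view shows the black handle at ~(319,228), squarely between the fingers (edges parallel to the tool), with the orange look-alike well off at (385,90). Descending and gripping.

>>> {"api": "carry_out", "payload": {"increments": [[0.001, -0.001, 0.06, 0, 55], [0.001, -0.001, 0.12, 0, 50], [0.001, -0.001, 0.165, 0, 50], [0.001, -0.001, 0.178, 0, 50], [0.001, -0.001, 0.178, 0, 50], [0.001, -0.001, 0.178, 0, 0], [0.001, -0.001, 0.178, 0, 0], [0.001, -0.001, 0.178, 0, 0], [0.001, -0.001, 0.178, 0, 0], [0.001, -0.001, 0.178, 0, 0]], "newtons": 30}}

```text
time_s: 4.53
tool_pos: [0.4493, 0.0576, 0.0784]
tool_rot: [-0.039, 0.999, 0.001, 0.001]
wrist_force: [0.2, 1.5, 4.9]
opening: 0.016
gripper_force: 30.0
```

```bash
python3 -c "
from h import *
s=arm.sense();print(s)
t=cams.snapshot('wrist');cv2.imwrite('pics/w2.png',t['pixels'])
u=cams.snapshot('side')['pixels'][180:340,260:440];cv2.imwrite('pics/s2.png',cv2.resize(u,None,fx=3,fy=3))"
```

```text
{'time_s': 4.525, 'q': array([ 1.47547500e-03, -7.00419071e-02,  1.78491987e+00,  1.11492960e-03,
        1.42481693e+00, -1.64678856e+00]), 'joint_vel': array([ 0.00091631, -0.00097467, -0.00027455,  0.00100536, -0.00055249,
        0.00026625]), 'joint_efforts': array([-8.81173834e-01, -2.36175692e+01, -2.65756989e+01, -7.11077973e-01,
       -2.24670873e-02, -6.18027800e-03]), 'tool_pos': array([0.44932007, 0.0576498 , 0.07844526]), 'tool_rot': array([-3.86436422e-02,  9.99252453e-01,  5.15883775e-04,  9.68770842e-04]), 'wrist_force': array([0.1847803 , 1.53941751, 4.88826216]), 'torque': array([0.43554908, 0.04250383, 0.04313147]), 'gripper_force': 29.99822974205017, 'opening': 0.015976963039313202}
```

>>> {"api": "carry_out", "payload": {"increments": [[0, 0, -0.02, 0, 0], [0, 0, -0.05, 0, 0], [0, 0, -0.1, 0, 0], [0, 0, -0.1, 0, 0], [-0.0285, -0.16, -0.1, 0, 0], [-0.0285, -0.16, -0.1, 0, 0], [-0.0285, -0.16, -0.1, 0, 0], [-0.0285, -0.16, -0.1, 0, 0], [-0.0285, -0.16, -0.1, 0, 0], [-0.0285, -0.16, -0.1, 0, 0]]}}

```text
time_s: 5.88
tool_pos: [0.4889, -0.099, 0.1768]
tool_rot: [-0.039, 0.999, 0.0, -0.001]
wrist_force: [-0.9, -0.7, -1.1]
opening: 0.0157
gripper_force: 30.0
```

```bash
cat > d.py <<'E'
from h import *
import sys
np.set_printoptions(precision=4,suppress=True)
st=arm.sense();print(st["tool_pos"],st["wrist_force"],st["opening"],st["gripper_force"])
s=cams.snapshot("wrist");cv2.imwrite(f"pics/{sys.argv[1]}.png",s["pixels"])
Rt=rot(st["tool_rot"]);tip=st["tool_pos"]+Rt@[0,0,.0724]
print("tip",tip,proj(s,tip))
for l,z in [("slot",.065),("sample_locker",0),("release_pin",tip[2])]:
    print(l,[(np.round(d["point"],1).tolist(),round(d["score"],2),atz(s,d["point"],z).round(4).tolist()) for d in cams.pinpoint(l,s)[:2]])
print("expected hole px",proj(s,[.4896,-.1803,.065]))
E
python3 d.py w3
```

```text
[ 0.4889 -0.099   0.1768] [-0.8937 -0.7314 -1.0731] 0.01571479233734828 29.999493956565857
tip [ 0.4888 -0.099   0.1044] [318.1109 258.8942]
slot [([199.0, 237.9], 0.68, [0.4926, -0.1824, 0.065])]
sample_locker [([212.2, 156.2], 0.87, [0.4416, -0.189, 0.0])]
release_pin [([318.7, 259.8], 0.87, [0.4894, -0.0986, 0.1044]), ([583.6, 57.8], 0.81, [0.3603, 0.0391, 0.1044])]
expected hole px [202.0432 233.9338]
```

View pics/w3.png

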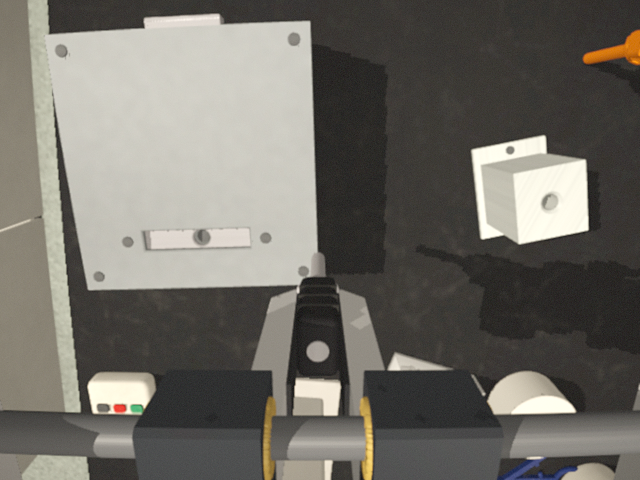

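The view shows the pin held upright, tip at ~(318,260). The hole is at ~(202,237) in the slot spanning columns 145–251, and the empty holder bore is at (550,202).

```bash
python3 -c "
from h import *
im=cv2.imread('pics/w3.png');s=cams.snapshot('wrist');g=cv2.cvtColor(s['pixels'],6)
c=cv2.resize(g[225:252,140:256],None,fx=6,fy=6,interpolation=2)
def cen(g,x0,x1,y0,y1,th):
    p=g[y0:y1,x0:x1].astype(float);m=np.clip(th-p,0,None);y,x=np.mgrid[y0:y1,x0:x1];return (x*m).sum()/m.sum(),(y*m).sum()/m.sum()
print(g[237,190:215],g[228:248,202])
h=cen(g,192,213,229,246,150);b=cen(g,540,560,191,212,170)
print(h,atz(s,h,.065),b,atz(s,b,.066))
"
```

```text
[217 216 208 186 157 136 136 141 136 115  93  86  97 118 134 135 131 131
 132 123 132 178 207 214 217] [125  92  94  98  96  98  97  97  97  97  96 101 121 143 137 143 171 189
 170 149]
(np.float64(201.88777292576418), np.float64(234.86572052401746)) [ 0.4911218  -0.18102035  0.065     ] (np.float64(545.5283993115319), np.float64(198.69420539300057)) [0.44625532 0.05517684 0.066     ]
```

>>> {"api": "carry_out", "payload": {"increments": [[0.0033, -0.06, 0, 0, 0], [0.0033, -0.082, 0, 0, 0], [0.0033, -0.082, 0.015, 0, 0], [0.0033, -0.082, 0.027, 0, 0], [0.0033, -0.082, 0.027, 0, 0], [0.0033, -0.082, 0.027, 0, 0]]}}

```text
time_s: 6.88
tool_pos: [0.4925, -0.1813, 0.1504]
tool_rot: [-0.039, 0.999, 0.0, -0.0]
wrist_force: [-0.5, -0.3, -0.8]
opening: 0.0157
gripper_force: 30.0
```

```bash
python3 d.py w4; python3 -c "
import cv2
p=cv2.imread('pics/w4.png');cv2.imwrite('pics/w4c.png',cv2.resize(p[180:330,220:420],(800,600),interpolation=2))"
```

```text
[ 0.4925 -0.1813  0.1504] [-0.5174 -0.3414 -0.7959] 0.01567749789701063 29.999390244483948
tip [ 0.4925 -0.1812  0.078 ] [318.0984 258.8825]
slot [([314.1, 251.8], 0.58, [0.4921, -0.1838, 0.065])]
sample_locker [([315.9, 164.0], 0.84, [0.4427, -0.1866, 0.0])]
release_pin [([317.1, 258.0], 0.78, [0.492, -0.1819, 0.078])]
expected hole px [319.8742 248.4391]
```

View pics/w4c.png

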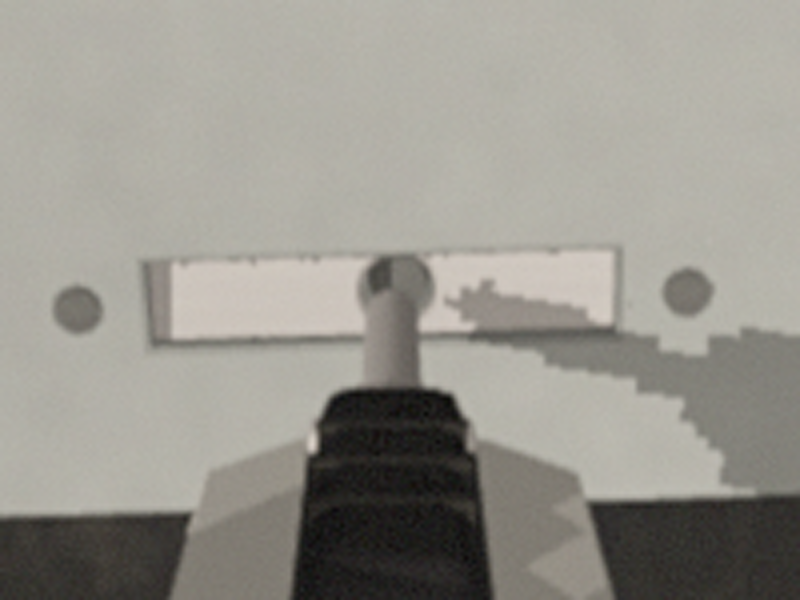

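The tip is over the hole, which sits at ~(319,252) in the full image; offset is about 0.5 mm. Lowering gently in stages.

>>> {"api": "carry_out", "payload": {"increments": [[0, 0, 0.006, 0, 0], [0, 0, 0.011, 0, 0], [0, 0, 0.013, 0, 0], [0, 0, 0.0145, 0, 0], [0, 0, 0.0155, 0, 0], [0, 0, 0.0155, 0, 0]]}}

```text
time_s: 7.82
tool_pos: [0.4925, -0.1822, 0.135]
tool_rot: [-0.039, 0.999, 0.0, 0.0]
wrist_force: [0.1, -0.2, -1.1]
opening: 0.0157
gripper_force: 30.0
```

The tip is below the plate face with no contact force, so it is in the hole. Next I push the catch.

>>> {"api": "carry_out", "payload": {"increments": [[0, 0.0005, 0.002, 0, 0], [0, 0.0005, 0.004, 0, 0], [0, 0.0005, 0.006, 0, 0], [0, 0.0005, 0.0075, 0, 0], [0, 0.0005, 0.009, 0, 0], [0, 0.0005, 0.009, 0, 0], [0, 0.0005, 0.009, 0, 0]]}}

```text
time_s: 8.7
tool_pos: [0.4927, -0.1817, 0.1263]
tool_rot: [-0.039, 0.999, -0.0, 0.0]
wrist_force: [-0.3, 0.3, 4.9]
opening: 0.0157
gripper_force: 30.0
```

>>> {"api": "carry_out", "payload": {"increments": [[0, 0, 0.001, 0, 0], [0, 0, 0.002, 0, 0], [0, 0, 0.002, 0, 0], [0, 0, 0.002, 0, 0], [0, 0, 0.002, 0, 0]]}}

```text
time_s: 9.32
tool_pos: [0.4926, -0.1817, 0.1242]
tool_rot: [-0.039, 0.999, -0.0, 0.0]
wrist_force: [-0.2, 1.5, 5.6]
opening: 0.0157
gripper_force: 30.0
```

```bash
python3 -c "
from h import *
t=cams.snapshot('top');s=cams.snapshot('side')
c=np.zeros((400,800,3),np.uint8);c[:,:400]=cv2.resize(t['pixels'][230:360,300:430],(400,400));c[:,400:]=cv2.resize(s['pixels'][150:280,300:430],(400,400));cv2.imwrite('pics/dr.png',c);print(arm.sense()['wrist_force'])"
```

```text
[0.05453416 0.51243585 5.10888006]
```

View pics/dr.png

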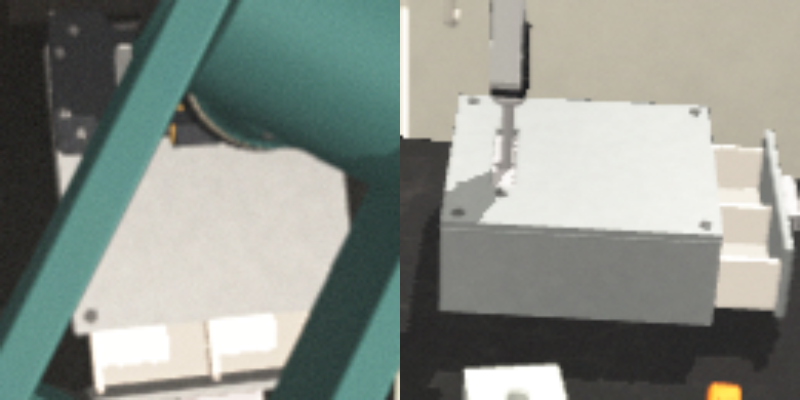

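The drawer is open: it is out at the front in both views. Returning the pin to above the holder.

>>> {"api": "carry_out", "payload": {"increments": [[0, 0, -0.02, 0, 0], [0, 0, -0.06, 0, 0], [0, 0, -0.06, 0, 0], [0.025, 0.2415, -0.06, 0, 0], [0.025, 0.2415, -0.06, 0, 0], [0.025, 0.2415, -0.06, 0, 0], [0.025, 0.2415, -0.06, 0, 0], [0.025, 0.2415, -0.06, 0, 0], [0.025, 0.2415, -0.06, 0, 0], [0.025, 0.2415, -0.03, 0, 0], [0.025, 0.2415, -0.03, 0, 0], [0.025, 0.2415, -0.03, 0, 0]]}}

```text
time_s: 10.92
tool_pos: [0.4492, 0.0561, 0.1542]
tool_rot: [-0.038, 0.999, -0.0, -0.0]
wrist_force: [0.4, -0.1, -1.0]
opening: 0.0162
gripper_force: 30.0
```

```bash
python3 d.py w5; python3 -c "
import cv2
p=cv2.imread('pics/w5.png');cv2.imwrite('pics/w5c.png',cv2.resize(p[180:330,220:420],(800,600),interpolation=2))"
```

```text
[0.4492 0.0561 0.1542] [ 0.3537 -0.0978 -0.967 ] 0.016177766033112377 29.999316930770874
tip [0.4492 0.0561 0.0818] [318.0827 258.9064]
slot []
sample_locker [([15.2, 196.7], 0.94, [0.4419, -0.1878, 0.0])]
release_pin [([318.2, 257.5], 0.95, [0.4483, 0.0561, 0.0818]), ([389.6, 88.3], 0.87, [0.3473, 0.0881, 0.0818])]
expected hole px [-27.3038 282.0409]
```

View pics/w5c.png

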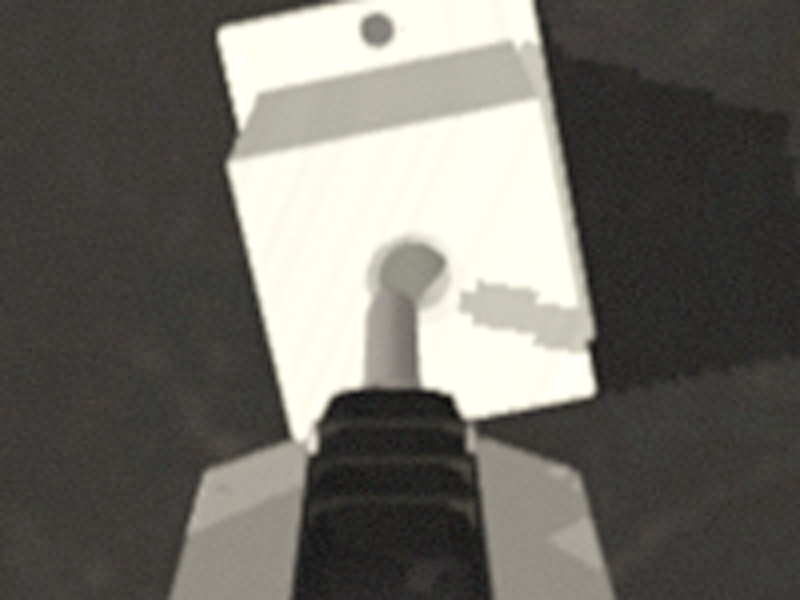

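The view shows the bore at crop centre (410,273) → pixel (322.5,248), with the shaft ~3 mm to the left of it. Computing the correction.

```bash
python3 -c "
from h import *
s=cams.snapshot('wrist');b=atz(s,(322.5,248.2),.066);st=arm.sense();Rt=rot(st['tool_rot']);d=b-st['tool_pos'];print(b,st['tool_pos'],Rt.T@d)
g=s['pixels'][:,:,1];x=g[250:300,300:345]
o=g[180:330,220:420]
t=atz(s,(220+391/4,258.5),.0818);print(t, Rt.T@(b-t))
print(g[246,308:338]);print(g[234:262,322])"
```

```text
[0.44760648 0.05957399 0.066     ] [0.44941544 0.05694622 0.15487136] [0.00174897 0.00276559 0.08886838]
[0.4497238  0.05662444 0.0818    ] [0.00191093 0.00310449 0.01579663]
[254 251 233 202 194 181 155 142 146 146 149 149 146 145 149 148 146 141
 141 135 144 178 207 226 247 248 248 253 254 255]
[251 252 247 231 211 180 151 145 148 150 147 147 149 149 145 150 146 147
 145 141 137 121 113 115 112 108 109 112]
```

>>> {"api": "carry_out", "payload": {"increments": [[0.0015, 0.0022, 0, 0, 0], [0.0015, 0.0022, 0, 0, 0], [0.0015, 0.0022, 0.008, 0, 0], [0.0015, 0.0022, 0.013, 0, 0], [0.0015, 0.0022, 0.018, 0, 0], [0.0015, 0.0022, 0.023, 0, 0], [0.0015, 0.0022, 0.023, 0, 0]]}}

```text
time_s: 12.05
tool_pos: [0.4472, 0.0593, 0.1305]
tool_rot: [-0.039, 0.999, 0.0, -0.0]
wrist_force: [0.6, 0.6, -0.9]
opening: 0.0154
gripper_force: 30.0
```

>>> {"api": "carry_out", "payload": {"increments": [[0, 0, 0.015, 0, 0], [0, 0, 0.03, 0, 0], [0, 0, 0.04, 0, 0], [0, 0, 0.046, 0, 0], [0, 0, 0.05, 0, 0], [0, 0, 0.05, 0, 0]]}}

```text
time_s: 12.8
tool_pos: [0.4472, 0.0593, 0.0806]
tool_rot: [-0.039, 0.999, 0.0, -0.0]
wrist_force: [2.0, 0.3, -3.2]
opening: 0.0158
gripper_force: 30.0
```

>>> {"api": "carry_out", "payload": {"increments": [[0, 0, 0.001, 0, 0], [0, 0, 0.002, 0, 0], [0, 0, 0.002, 0, 0], [0, 0, 0.002, 0, 10], [0, 0, 0.002, 0, 25], [0, 0, 0.002, 0, 45], [0, 0, 0.002, 0, 50], [0, 0, 0.002, 0, 50], [0, 0, 0.002, 0, 50], [0, 0, -0.03, 0, 50], [0, 0, -0.08, 0, 50], [0, 0, -0.14, 0, 50], [0, 0, -0.18, 0, 50], [0, 0, -0.18, 0, 50]]}}

```text
time_s: 14.55
tool_pos: [0.449, 0.0593, 0.2653]
tool_rot: [-0.039, 0.999, -0.0, 0.004]
wrist_force: [0.1, -0.1, -0.9]
opening: 0.0466
gripper_force: 0.0
```

```bash
python3 -c "
from h import *
print(arm.sense()['tool_pos'],arm.sense()['time_s'])
t=cams.snapshot('wrist');s=cams.snapshot('side')
c=np.zeros((400,800,3),np.uint8);c[:,:400]=cv2.resize(t['pixels'][150:290,250:390],(400,400));c[:,400:]=cv2.resize(s['pixels'][160:340,230:410],(400,400));cv2.imwrite('pics/fin.png',c)"
```

```text
[0.44897623 0.05926077 0.26527268] 14.55
```

View pics/fin.png

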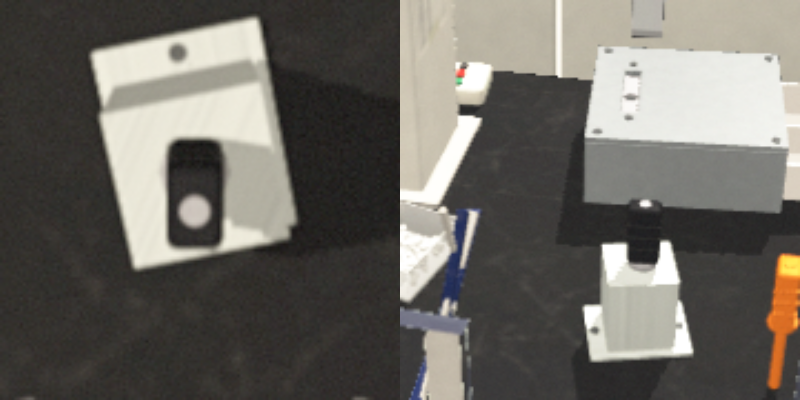

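The pin is upright with its collar on the holder top, released, and the drawer is still open. Handing in.

```bash
python3 -c "
from rig import arm
print(arm.hand_in())"
```

```text
the job is handed in; nothing more can be done
None
```

The drawer sprang open with about 6–7 N on the catch, the pin is back upright and fully down in its holder and released, and the job is handed in at about 15 s; I never reached toward the label roll, clip box or timer, though I made no final picture check of them.

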